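Shim the rocking thickness gauge

TASK

The thickness gauge on the shoemaker's bench rocks on its short red foot. Push the orange wedge along the bench, thin edge first, under the red foot until the gauge stands level and rocks no more, then press down lightly with the fingertips on the blue pad at the opposite corner to check that it stays put, and let go. Only push and press: lift neither wedge nor gauge, keep the gauge in its place, and leave the other things alone.

Things in the scene. Friction and masses are not known exactly. Their poses are not given: they have to be found in the camera images.
- gauge: loose bench thickness gauge, 1.8 kg: green plate 170 x 170 x 14 mm (top at z 46 mm, underside z 32) on four round feet of 18 mm diameter, centres at x, y +-60 mm. Origin: middle of the plate at the level of the three black feet's ends; z up, x away from the robot at yaw 0. At the start it leans about 0.09 rad towards its short red foot (front left) about the other two corners; z vertical = level
- red_foot (a point): lowest point of the short red foot (below the red dot on the plate; round end of radius 9 mm), at gauge x -60, y +60, z +8 mm. At the start it rests on the bench with some 2 to 4 N. Raised 8 mm, the gauge is level on all four feet; raised more, the gauge rocks about the other diagonal and the load on this foot grows three- to fourfold
- blue_pad (a point): centre of the top of the blue disc (28 mm diameter, 3 mm high) at gauge x +54, y -54, z +49 mm, on the corner of the plate across the diagonal from the red foot. Free from above: the column and dial (193 mm high) stay at gauge y above 0
- column_top (a point): top of the gauge's steel column (18 mm diameter), at gauge x +10, y +64, z +198 mm. The dial head before it spans gauge x -27 to +23 mm, y above +2 mm, z 137 to 193 mm
- wedge: loose orange wedge, 70 g, thin edge towards the red foot: 80 mm long (x), 50 mm wide (y). Origin: centre of its underside. Thin edge at x +40 mm, 2 mm high; upright back face at x -40 mm, 18 mm high; even slope between. The gauge is level when the red foot's centre is over the wedge at its x = +11 mm; 5 mm of travel lifts the foot 1 mm. Friction holds it where it is left
- sanding_block: cork sanding block, 70 x 45 x 28 mm, lying flat in front of the gauge, to the right of the wedge (bystander)
- ink_bottle: amber jar with a black cap, 38 mm diameter, 62 mm high, upright to the left of the gauge (bystander)
- spray_can: yellow can, 54 mm diameter, 175 mm high, upright (bystander)
- mug: white mug, 80 mm diameter, 95 mm high (bystander)
- tape_roll: flat paper-coloured ring, 90 mm across, 25 mm high (bystander)
- screwdriver: red-handled screwdriver lying beyond the gauge; its origin is below its middle, handle towards its own -x (bystander)
- shoe_last: green and wooden shoe last, about 250 mm long and 103 mm high, sole down (bystander)
There are look-alikes about, which are no part of the job. Of the things that look like the wedge, take the one that is nearest to the robot's base at the start.

How it is judged:
On the way, in this order (a step that is already met when the one before it is completed fails the run):
1. the wedge under the red foot carries it and the gauge stands level, not held by the fingers (angle between gauge's own z axis and vertical below 0.016 rad and contact force between wedge and gauge above 0.2 N and horizontal distance between red_foot and wedge below 0.04 m and height (world z) of wedge below 0.006 m and angle between wedge's own z axis and vertical below 0.06 rad and contact force between the fingers and gauge below 0.2 N), for 0.3 s.
2. the fingertips press down on the blue pad and the gauge stays level (contact force between the fingers and gauge above 2 N and horizontal distance between the grasp point and blue_pad below 0.035 m and z of the grasp point in the frame of blue_pad above 0.005 m and angle between gauge's own z axis and vertical below 0.02 rad), for 0.2 s.
At the end, for the whole second after the job is handed in: The gauge stands within 0.016 rad (about 0.9 degrees) of level, at rest, with the wedge flat on the bench under its red foot (centre of the wedge within 40 mm of the foot) and carrying it with more than 0.2 N (angle between gauge's own z axis and vertical below 0.016 rad and contact force between wedge and gauge above 0.2 N and horizontal distance between red_foot and wedge below 0.04 m and height (world z) of wedge below 0.006 m and angle between wedge's own z axis and vertical below 0.06 rad and linear speed of each of gauge, wedge below 0.01 m/s); the robot touches nothing.
It fails at once if the wedge or the gauge is lifted off the bench (15 mm) (height (world z) of any of wedge, gauge above 0.015 m).
It fails at once if the gauge is tipped over (0.2 rad) or shoved more than 30 mm from its place (angle between gauge's own z axis and vertical above 0.2 rad or distance of gauge from where it was at the start of the episode above 0.03 m).
It fails at once if the gauge is pressed with more than 45 N (contact force between the fingers and gauge above 45 N).
It fails at once if a bystander is moved more than 30 mm (distance of any of sanding_block, ink_bottle, spray_can, mug, tape_roll, screwdriver, shoe_last from where it was at the start of the episode above 0.03 m).
It also fails if it takes over 51 s, if anything falls off the work surface, if the arm or the gripper's body presses on something with over 40 N, if the wrist force passes 120 N, or if a joint passes its speed limit or range.

ROBOT

A 6-joint arm with a two-finger parallel gripper is mounted at the origin on the work surface. World frame = base frame: x ahead of the robot, y to its left, z up, the work surface at z = 0. Lengths are in m, angles in rad, forces in N, time in s.
With the tool pointing down it reaches from about 0.275 to 0.975 m from the base axis. Payload 8.4 kg.
Tool frame: the origin (TCP) lies at the centre of the arm's flange, where the gripper is bolted on; the fingertips stand 190 mm ahead of it and the grasp point (between the pads) lies 171 mm ahead of it (arm.grip_point_offset is the distance from the TCP to the grasp point, in m); z points along the fingers, y is the line along which they close (so a half turn about z gives the same grasp; the last joint's range is limited). The gripper opens to 92 mm and grips with 3 to 60 N. Pads are 20 mm wide; open, the fingers measure 128 mm over their backs; the gripper's body (75 mm by 189 mm) begins 69 mm behind the grasp point.
Start: joints at [-1.226, 0.353, 1.633, -0, 1.155, -0.002], TCP at [0.212, -0.588, 0.405] pointing down, gripper open.
Joint ranges: [-2.63, 2.63], [-0.92, 2.1], [0.06, 2.66], [-1.3, 4.44], [0, 2.69], [-3.02, 3.02]. Speed limits (rad/s): [2.22, 2.22, 2.79, 3.14, 3.14, 3.14].

INTERFACE

Orientations are given as a unit quaternion [w, x, y, z].
In Python, from cell import arm gives the robot as it stands. Calls block until the motion is done:
- arm.move_pose(position, orientation): joint-space move of the TCP to a pose.
- arm.move_linear(position, rotation=None, v=0.15): straight line of the TCP; rotation=None keeps the orientation; v is the mean speed in m/s.
- arm.move_joints(angles): joint-space move.
- arm.move_gripper(opening, force=None): finger opening in m; force is the grip in N (None keeps the last); returns when the fingers have stopped.
- arm.dwell(seconds).
- arm.solve_ik(position, orientation): joint angles nearest the present ones, or None.
- arm.get_image(name): name is "scene" or "side" or "wrist"; returns (picture, depth): 384x512x3 uint8, blue, green, red; 384x512 float32, m along the optical axis (not along the pixel's ray), 0 where there is no reading.
- arm.calibration(name): a dict with "fov_y" (degrees; the focal length in pixels is half the picture's height over the tangent of half this angle, whatever the lens; pixels are square), "cx", "cy" (the principal point, pixels), "k1" (the pictures are not rectified: a ray, as slopes to the right and down, at radius r is drawn at 1 + k1 r^2 times it, then the intrinsics apply), "position" and "attitude" of the camera in the world. Camera axes: x right, y down, z forward; pixel columns grow to the right and rows downward; lengths in m; the calibration is good to about 2 mm. A picture is of the moment at which its call begins: read the wrist's pose just before it. calibration takes no time and is no camera call; for the wrist camera it gives the pose at the moment of the call.
A pose or a line that the arm cannot do raises arm.MotionError and nothing moves.
- arm.finish_job(): hands the job in; it is judged then, once.
Readings, each from a call of its own:
- arm.get_t(): time.
- arm.get_qpos(): joint angles.
- arm.get_qvel(): joint speeds.
- arm.get_joint_torque(): joint torques, N m.
- arm.get_tcp_pos(): TCP position.
- arm.get_ee_rot(): TCP orientation.
- arm.get_force(): force on the tool from outside, world axes, zero at the start.
- arm.get_wrist_torque(): the same for the moment, N m.
- arm.get_opening(): finger opening in m.
- arm.get_finger_force(): force on a finger pad.
Only numpy, scipy, OpenCV 4.12 (cv2) and the standard library are available. Lean on these libraries where they do the work, as an engineer would, in place of code of your own. Each camera call takes 0.05 s, during which the arm holds its last target. There are 200 camera calls.

## Working session

There is one attempt and no reset: what is moved stays moved. The work goes in short steps, each a Python script; the robot and the scene stay as the last script left them, time stands still between calls to the robot, and variables do not carry over. Pictures are saved under pics/ and viewed, at most 10 in all, crops included, and the job is handed in when it is done.

```bash
mkdir -p pics
cat > h.py <<'E'
import numpy as np, cv2
from cell import arm
from scipy.spatial.transform import Rotation as R
def att(c):
    a=np.array(c["attitude"],float)
    return a if a.shape==(3,3) else R.from_quat(a[[1,2,3,0]]).as_matrix()
def rays(c,uv):
    f=192/np.tan(np.radians(c["fov_y"])/2)
    K=np.array([[f,0,c["cx"]],[0,f,c["cy"]],[0,0,1.]])
    n=cv2.undistortPoints(np.array(uv,float).reshape(-1,1,2),K,np.array([c["k1"],0,0,0,0.])).reshape(-1,2)
    return np.c_[n,np.ones(len(n))]
def pts(c,d,uv):   # by depth
    r=rays(c,uv); z=np.array([d[int(round(v)),int(round(u))] for u,v in uv])
    return (r*z[:,None])@att(c).T+np.array(c["position"])
def onz(c,uv,z):   # by known height
    w=rays(c,uv)@att(c).T; p=np.array(c["position"]); 
    return p+w*((z-p[2])/w[:,2])[:,None]
def down(yaw): # tool down, tool y axis along world angle yaw+90.. : x axis at yaw
    m=np.array([[np.cos(yaw),np.sin(yaw),0],[np.sin(yaw),-np.cos(yaw),0],[0,0,-1]])
    q=R.from_matrix(m).as_quat(); return q[[3,0,1,2]]
E
python3 - <<'E'
from h import *
for n in("scene","side"):
    c=arm.calibration(n); im,d=arm.get_image(n); np.savez(f"{n}.npz",im=im,d=d); print(n,c)
    cv2.imwrite(f"pics/{n}.png",cv2.resize(im,(800,600),interpolation=cv2.INTER_CUBIC))
print(arm.get_t(),arm.get_ee_rot(),arm.get_tcp_pos())
E
```

```text
scene {'fov_y': 45.56113882647167, 'cx': 255.26671860169998, 'cy': 190.00567733014432, 'k1': -0.12345790115399517, 'position': array([1.38898298, 0.15806178, 1.01252746]), 'attitude': array([-0.22950027,  0.6038632 ,  0.70928866, -0.28211429])}
side {'fov_y': 42.53215382055862, 'cx': 243.09210782482168, 'cy': 186.9411442654651, 'k1': -0.19246753981652115, 'position': array([0.15481928, 0.93185028, 1.3277347 ]), 'attitude': array([ 0.07271649, -0.21616253,  0.91071535, -0.34435974])}
0.1 [-6.04424669e-04  9.85008901e-01  1.72502435e-01 -9.91141480e-05] [ 0.21234931 -0.5876076   0.40405744]
```

View pics/scene.png

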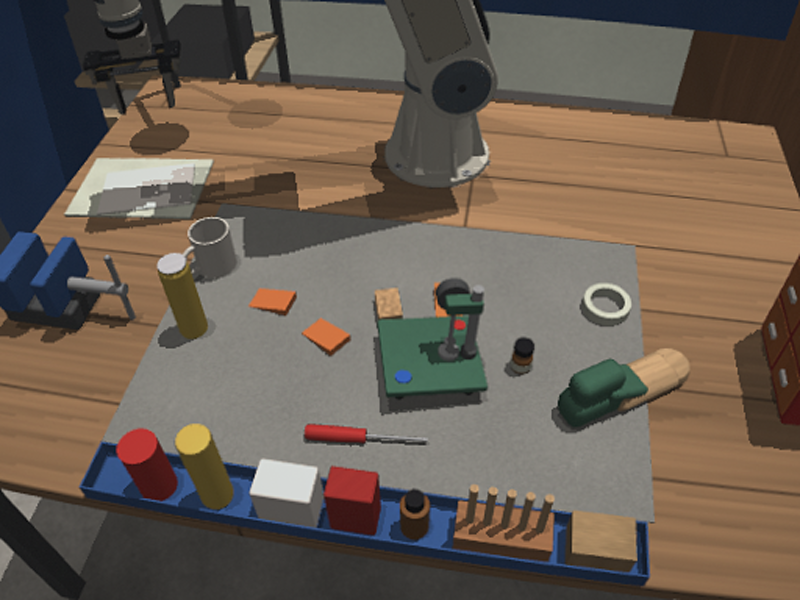

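View pics/side.png

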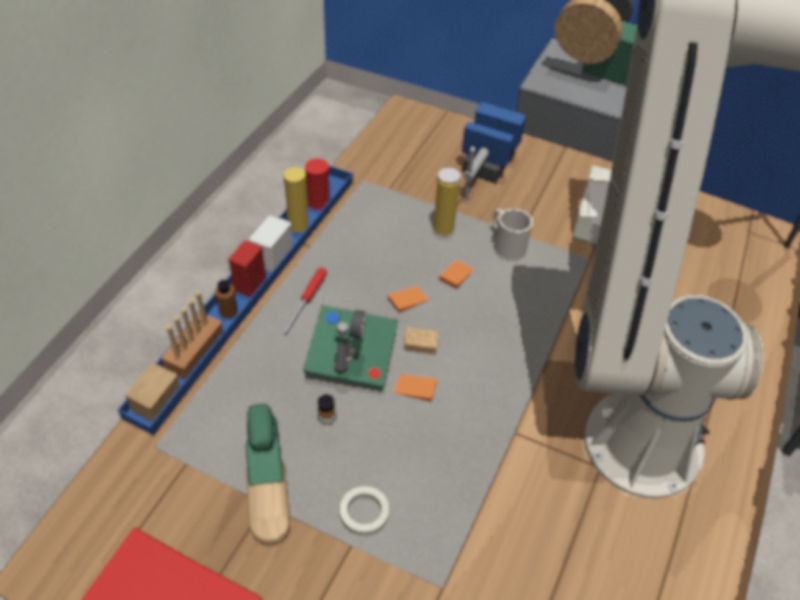

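Orange candidates (side view, 800x600): A (415,386), next to the red dot at (374,373); B (407,298); C (456,273). In the scene view they are A (440,295), mostly hidden behind the dial, B (326,336) and C (273,300). I'll measure each one's distance from the base and check A in a close crop.

Run:
```python
from h import *
z=np.load("side.npz"); c=arm.calibration("side"); s=.64
P=pts(c,z["d"],[(u*s,v*s) for u,v in [(415,386),(407,298),(456,273),(374,373),(332,318),(421,340),(326,402)]])
for n,p in zip("A B C red blue cork ink".split(),P): print(n,p.round(3),np.hypot(*p[:2]).round(3))
cr=z["im"][190:265,190:290]; cv2.imwrite("pics/crop.png",cv2.resize(cr,(800,600),interpolation=cv2.INTER_CUBIC))
```

```text
A [0.469 0.086 0.011] 0.477
B [ 0.583 -0.119  0.016] 0.595
C [ 0.515 -0.242  0.014] 0.569
red [0.549 0.115 0.041] 0.561
blue [0.688 0.037 0.057] 0.689
cork [ 0.502 -0.013  0.032] 0.502
ink [0.594 0.235 0.067] 0.638
```

View pics/crop.png

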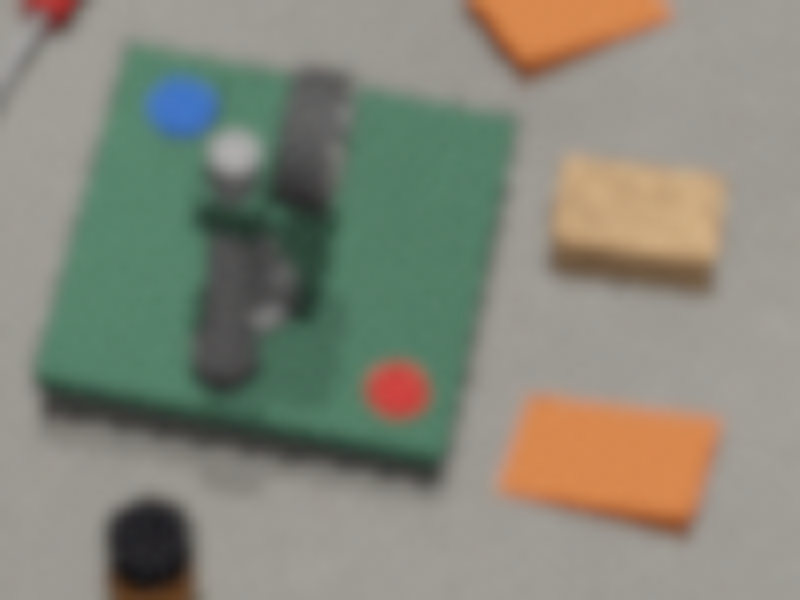

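A is clearly the wedge: it is nearest the base (0.477 m) and its thin edge faces the red foot. I'll move above it and look from close by.

Run:
```python
from h import *
arm.move_gripper(0.0,20)
q=down(0.0); print("dot",abs(np.dot(q,arm.get_ee_rot())))
arm.move_pose([0.46,0.07,0.46],q)
arm.dwell(.2)
c=arm.calibration("wrist"); im,d=arm.get_image("wrist"); np.savez("w1.npz",im=im,d=d,c=c,allow_pickle=True)
import pickle; pickle.dump(c,open("w1.pkl","wb"))
print(c["position"],att(c).round(3),arm.get_tcp_pos(),arm.get_qpos().round(2),arm.get_t(),arm.get_force())
cv2.imwrite("pics/w1.png",cv2.resize(im,(800,600),interpolation=cv2.INTER_CUBIC))
```

```text
dot 0.9850048843064996
[0.53368403 0.06981726 0.44094798] [[-0.002 -0.966 -0.26 ]
 [-1.     0.001  0.001]
 [-0.001  0.26  -0.966]] [0.46011633 0.06968706 0.45993916] [ 0.15  0.04  1.89 -0.    1.2   1.72] 4.2 [0.13467275 0.045402   0.2325415 ]
```

View pics/w1.png

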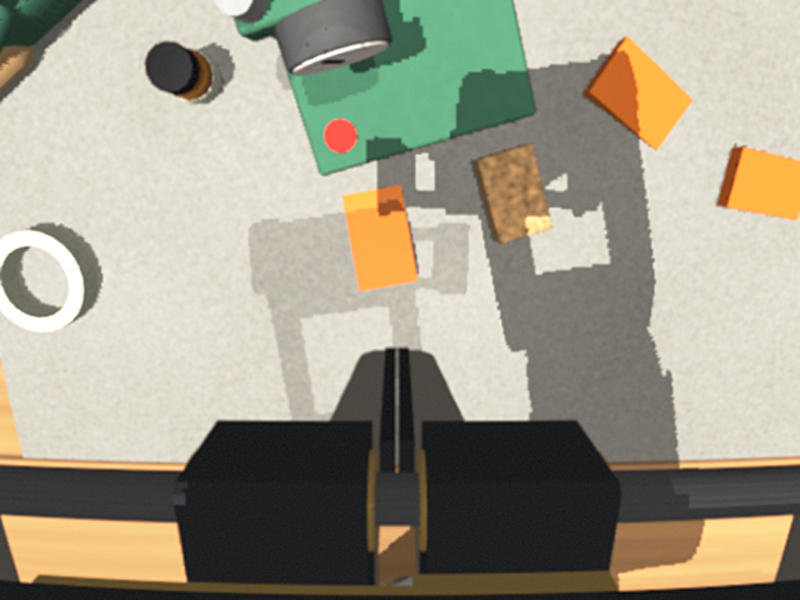

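The wrist view shows the wedge with its thin edge at (344,196)-(401,186) and its back at (360,290)-(417,277). The red dot is at (341,135), and the plate's front edge runs (322,174)-(535,113). The camera sits on tool +x, so I'll turn the tool round and push with the camera facing away from the dial.

```bash
cat > m.py <<'E'
from h import *
import pickle
c=pickle.load(open("w1.pkl","rb")); z=np.load("w1.npz",allow_pickle=True); s=.64
t=onz(c,[(344*s,196*s),(401*s,186*s)],.002); b=onz(c,[(360*s,290*s),(417*s,277*s)],.018)
red=onz(c,[(341*s,135*s)],.038)[0]; rd=pts(c,z["d"],[(341*s,135*s)])[0]
e=onz(c,[(322*s,174*s),(535*s,113*s)],.040)
print("thin",t.round(4),"back",b.round(4)); print("red",red.round(4),rd.round(4)); print("edge",e.round(4))
w=np.r_[t,b]; ax=t.mean(0)-b.mean(0); print("len",np.hypot(*ax[:2]),"wid",np.linalg.norm(t[0,:2]-t[1,:2]),np.linalg.norm(b[0,:2]-b[1,:2]))
sd=t[0]-t[1]+b[0]-b[1]
print("wedge yaw",np.arctan2(ax[1],ax[0]),np.arctan2(-sd[0],sd[1]),"centre",(t.mean(0)+b.mean(0))/2)
g=e[0]-e[1]; print("gauge yaw",np.arctan2(-g[0],g[1]),"edge len",np.linalg.norm(g[:2]))
gy=np.arctan2(-g[0],g[1]); o=np.array([[np.cos(gy),-np.sin(gy)],[np.sin(gy),np.cos(gy)]])@np.array([-1,1])/2**.5
foot=red[:2]-.0039*o; print("foot level",foot)
wc=((t.mean(0)+b.mean(0))/2)[:2]; v=foot-wc; print("dir to foot",np.arctan2(v[1],v[0]),"dist",np.hypot(*v))
E
python3 m.py
```

```text
thin [[0.5063 0.1144 0.002 ]
 [0.5145 0.0664 0.002 ]] back [[0.4287 0.1013 0.018 ]
 [0.4399 0.053  0.018 ]]
red [0.5541 0.1119 0.038 ] [0.554  0.1117 0.0401]
edge [[ 0.5254  0.1269  0.04  ]
 [ 0.5702 -0.0333  0.04  ]]
len 0.07724359361703723 wid 0.04868686719403535 0.04955440387783073
wedge yaw 0.17258810608483033 0.19839844720148828 centre [0.47235141 0.08377752 0.01      ]
gauge yaw 0.2726085192635836 edge len 0.16639543325609452
foot level [0.55747057 0.11000055]
dir to foot 0.2988478314923872 dist 0.08906692569744591
```

```bash
cat >> h.py <<'E'
def grid(c,d,m):
    v,u=np.nonzero(m&(d>0)); r=rays(c,np.c_[u,v])
    return (r*d[v,u][:,None])@att(c).T+np.array(c["position"])
def plane(P):
    k=np.ones(len(P),bool)
    for _ in range(8):
        A=np.c_[P[:,:2]-[.62,.07],np.ones(len(P))]; x=np.linalg.lstsq(A[k],P[k,2],rcond=None)[0]; r=abs(A@x-P[:,2]); k=r<max(.003,2*np.median(r[k]))
    return x,k.sum()
def tilt(c,im,d):
    hsv=cv2.cvtColor(im,cv2.COLOR_BGR2HSV); P=grid(c,d,np.ones(d.shape,bool)); ok=(d>0).ravel()
    H=hsv.reshape(-1,3)[ok]; near=(abs(P[:,0]-.62)<.15)&(abs(P[:,1]-.07)<.15)
    g=near&(H[:,0]>60)&(H[:,0]<95)&(H[:,1]>90)&(P[:,2]>.02)&(P[:,2]<.07)
    b=near&(P[:,2]<.012)&(P[:,2]>-.012)&(H[:,1]<60)
    xg,ng=plane(P[g]); xb,nb=plane(P[b]); t=xg[:2]-xb[:2]
    return np.hypot(*t).round(4),t.round(4),(xg[2]-xb[2]).round(4),ng,nb
E
python3 - <<'E'
from h import *
import pickle
for n in("side","scene"):
    z=np.load(n+".npz"); print(n,tilt(arm.calibration(n),z["im"],z["d"]))
z=np.load("w1.npz",allow_pickle=True); print(tilt(pickle.load(open("w1.pkl","rb")),z["im"],z["d"]))
E
```

```text
side (np.float64(0.1306), array([0.1261, 0.0339]), np.float64(0.0428), np.int64(21), np.int64(2386))
scene (np.float64(0.0964), array([ 0.0895, -0.0359]), np.float64(0.0435), np.int64(86), np.int64(4838))
(np.float64(0.0938), array([ 0.0821, -0.0453]), np.float64(0.0434), np.int64(10478), np.int64(17073))
```

```bash
sed -i 's/    g=near.*/    g=(np.hypot(P[:,0]-.631,P[:,1]-.068)<.085)\&(P[:,2]>.025)\&(P[:,2]<.065)/' h.py
cat > push.py <<'E'
from h import *
yaw=.19; u=np.array([np.cos(yaw),np.sin(yaw)]); wc=np.array([.4724,.0838]); foot=np.array([.5575,.1100])
wf=foot-.011*u; Fs=wc-.050*u; Ff=wf-.050*u; dirn=(Ff-Fs)/np.linalg.norm(Ff-Fs); L=np.linalg.norm(Ff-Fs)
Q=down(yaw+np.pi); Z=.196
def at(s): return [*(Ff-s*dirn),Z]
E
python3 - <<'E'
from push import *
for n in("side","scene"):
    z=np.load(n+".npz"); print(n,tilt(arm.calibration(n),z["im"],z["d"]))
print(L)
p=Fs-.02*u
arm.move_pose([*p,.30],Q); arm.move_linear([*p,Z],v=.1); print(arm.get_force())
arm.move_linear([*(Fs-.003*u),Z],v=.05)
arm.move_linear(at(.030),v=.04); print(arm.get_force())
arm.move_linear(at(.010),v=.03); print(arm.get_force(),arm.get_t())
for n in("side","scene"):
    im,d=arm.get_image(n); print(n,tilt(arm.calibration(n),im,d)); np.savez(n+"2.npz",im=im,d=d)
a=np.load("side2.npz")["im"][185:275,180:300]; cv2.imwrite("pics/p1.png",cv2.resize(a,(800,600),interpolation=cv2.INTER_CUBIC))
E
```

```text
side (np.float64(0.0914), array([ 0.0783, -0.0472]), np.float64(0.044), np.int64(849), np.int64(2386))
scene (np.float64(0.0964), array([ 0.0856, -0.0443]), np.float64(0.0436), np.int64(1776), np.int64(4838))
0.0781158332474856
[ 0.48613226  0.3014635  -0.49023614]
[-10.10471523  -2.6805654    7.25600418]
[-1.40362286  0.75783861 -0.95615289] 10.9083
side (np.float64(0.0172), array([ 0.0148, -0.0089]), np.float64(0.0447), np.int64(834), np.int64(1942))
scene (np.float64(0.0162), array([ 0.0152, -0.0055]), np.float64(0.0443), np.int64(1824), np.int64(4774))
```

View pics/p1.png

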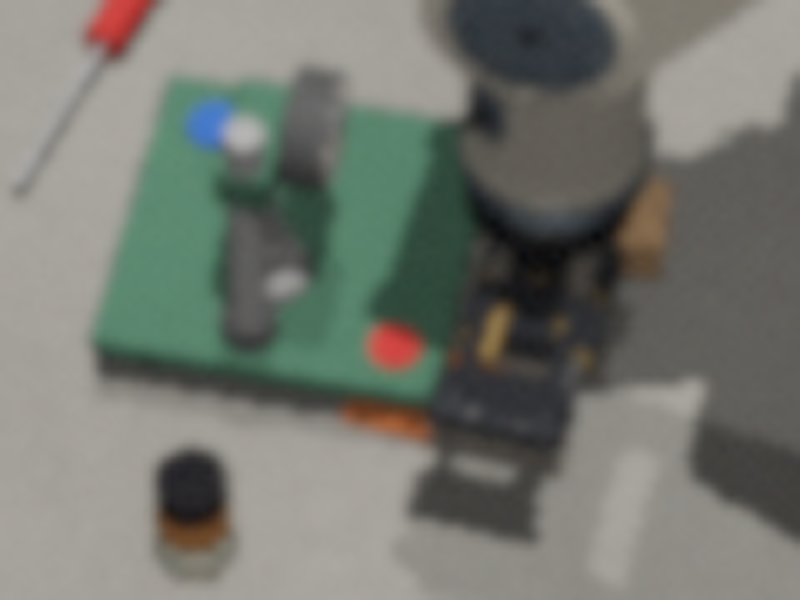

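The crop shows the wedge going under the red corner at about (385,418), with the ink bottle and cork untouched. The remaining tilt of about 0.0165 rad means roughly 7 mm more travel.

Run:
```python
from push import *
for s in(.0045,.0028):
    arm.move_linear(at(s),v=.02); arm.dwell(.2); print(arm.get_force().round(1))
    T=[]
    for k in range(3):
        for n in("side","scene"):
            im,d=arm.get_image(n); T.append(tilt(arm.calibration(n),im,d)[1])
    print(s,np.round(T,4).tolist(),arm.get_t())
```

```text
[-1.1 -1.3 -1.1]
0.0045 [[-0.0008, 0.0053], [0.0077, -0.0016], [0.0055, 0.0018], [0.0069, -0.0028], [0.0085, -0.0019], [0.008, -0.0011]] 11.9333
[-4.7 -2.5  3.7]
0.0028 [[0.0045, -0.0025], [0.0101, -0.0011], [0.0046, -0.0026], [0.0079, -0.002], [-0.0008, 0.0125], [0.0096, -0.002]] 12.6833
```

Close to level, within the noise of these cameras. I'll back off and look with the wrist camera, which measures the plate best.

Run:
```python
from push import *
import pickle
p=np.array(at(.0028)); p[:2]-=.025*u; arm.move_linear(p.tolist(),v=.1); p[2]=.30; arm.move_linear(p.tolist(),v=.25)
arm.move_pose([.46,.07,.46],down(0.)); arm.dwell(.2)
c=arm.calibration("wrist"); im,d=arm.get_image("wrist"); pickle.dump((c,im,d),open("w2.pkl","wb"))
print(tilt(c,im,d)); 
for k in range(2):
  im2,d2=arm.get_image("scene"); print(tilt(arm.calibration("scene"),im2,d2))
print(arm.get_t())
cv2.imwrite("pics/w2.png",cv2.resize(im[:240,100:420],(800,600),interpolation=cv2.INTER_CUBIC))
```

```text
(np.float64(0.0045), array([ 0.004 , -0.0019]), np.float64(0.0441), np.int64(9306), np.int64(18217))
(np.float64(0.0069), array([ 0.0064, -0.0026]), np.float64(0.0444), np.int64(1822), np.int64(4721))
(np.float64(0.0089), array([ 0.0075, -0.0047]), np.float64(0.0444), np.int64(1816), np.int64(4730))
16.7667
```

View pics/w2.png

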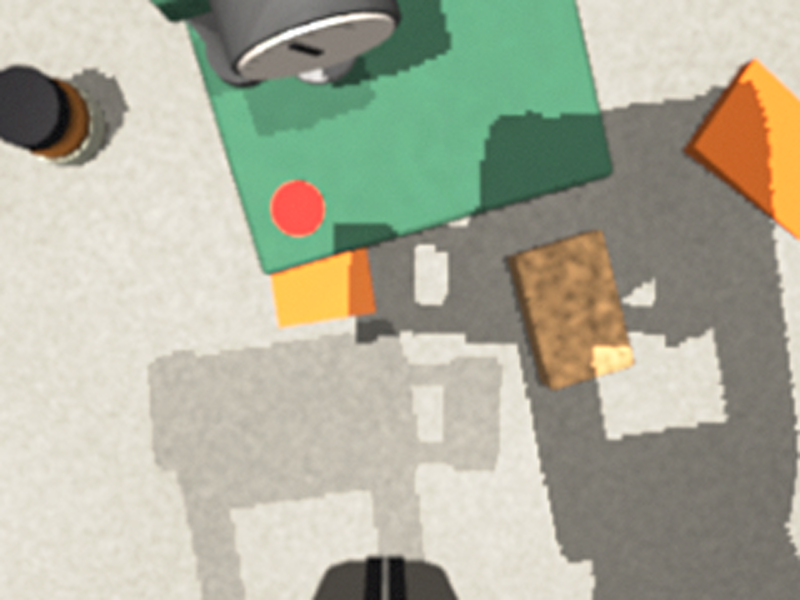

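The wedge is well under the red corner, with its back edge at crop (281,326)-(375,312). The tilt left is about 0.0045 rad, so about 2 mm is missing. I'll nudge it 2.5 mm further.

Run:
```python
from push import *
import pickle
c,im,d=pickle.load(open("w2.pkl","rb"))
b=onz(c,[(100+x*.4,y*.4) for x,y in((281,326),(375,312))],.018); red=onz(c,[(100+298*.4,208*.4)],.046)[0]
v=b[0]-b[1]; wy=np.arctan2(-v[0],v[1]); bm=b.mean(0)[:2]; w=np.array([np.cos(wy),np.sin(wy)])
print(b.round(4),wy,"foot->wedge x",np.dot(red[:2]-bm,w)-.04,"lat",np.cross(w,red[:2]-bm),"red",red,"expected back",Ff-.0028*dirn+.01*u)
p=np.array(at(.0028)); f=p.copy(); f[:2]-=.025*u; up=f.copy(); up[2]=.30
arm.move_pose(up.tolist(),Q); arm.move_linear(f.tolist(),v=.15)
arm.move_linear(at(.004),v=.05); arm.move_linear(at(.0003),v=.02); arm.dwell(.2); print(arm.get_force())
arm.move_linear(f.tolist(),v=.1); arm.move_linear(up.tolist(),v=.25)
arm.move_pose([.46,.07,.46],down(0.)); arm.dwell(.2)
c=arm.calibration("wrist"); im,d=arm.get_image("wrist"); pickle.dump((c,im,d),open("w3.pkl","wb"))
print(tilt(c,im,d),arm.get_t())
```

```text
[[0.501  0.1233 0.018 ]
 [0.5079 0.0754 0.018 ]] 0.14323445231431906 foot->wedge x 0.013678946124733977 lat 0.003411752333314454 red [0.55705995 0.11037139 0.046     ] expected back [0.50475463 0.09950354]
[-5.26692841 -0.87028944  3.8827453 ]
(np.float64(0.0024), array([ 0.0022, -0.0009]), np.float64(0.0441), np.int64(9344), np.int64(18293)) 25.5417<stdin>:6: DeprecationWarning: Arrays of 2-dimensional vectors are deprecated. Use arrays of 3-dimensional vectors instead. (deprecated in NumPy 2.0)
```

Level to 0.0024 rad. Next is pressing the blue pad with the camera turned away from the dial, after cross-checking the pad's position in the scene camera.

Run:
```python
from push import *
im,d=arm.get_image("scene"); c=arm.calibration("scene")
h=cv2.cvtColor(im,cv2.COLOR_BGR2HSV); m=cv2.inRange(h,(105,150,60),(125,255,255)); 
n,l,st,ce=cv2.connectedComponentsWithStats(m)
for i in range(1,n):
    p=onz(c,[ce[i]],.049)[0]
    if st[i,4]>15 and abs(p[0]-.69)<.06 and abs(p[1]-.03)<.06: B=p[:2]; print("blue",p,st[i,4])
est=np.array([.6976,.0312]); print(B-est); assert np.linalg.norm(B-est)<.01
B=(B+est)/2; q=down(.27-np.pi/2)
arm.move_pose([*B,.46],q); arm.move_linear([*B,.265],v=.15); f0=arm.get_force()[2]; z=.245
arm.move_linear([*B,z],v=.08)
while z>.232:
    f=arm.get_force()[2]-f0
    if f>5: break
    z-=.001; arm.move_linear([*B,z],v=.02)
arm.dwell(.5); print("z",z,"f",arm.get_force()[2]-f0,arm.get_tcp_pos(),arm.get_t())
im,d=arm.get_image("side"); print(tilt(arm.calibration("side"),im,d))
```

```text
blue [0.70038466 0.03114225 0.049     ] 70
[ 2.78466391e-03 -5.77491335e-05]
z 0.238 f 9.359239872095557 [0.69917328 0.0311417  0.23906961] 30.7917
(np.float64(0.0057), array([-0.0038,  0.0042]), np.float64(0.0447), np.int64(822), np.int64(2193))
```

Run:
```python
from push import *
p=arm.get_tcp_pos(); arm.move_linear([p[0],p[1],.26],v=.05); arm.move_linear([p[0],p[1],.46],v=.2)
arm.move_pose([.46,.07,.46],down(0.)); arm.dwell(.2)
c=arm.calibration("wrist"); im,d=arm.get_image("wrist"); t=tilt(c,im,d); print(t,arm.get_t())
cv2.imwrite("pics/end.png",im)
if t[0]<.009: print(arm.finish_job())
```

```text
(np.float64(0.0018), array([ 0.0016, -0.0008]), np.float64(0.0441), np.int64(9381), np.int64(18358)) 33.9333
the job is handed in; nothing more can be done
None
```

View pics/end.png

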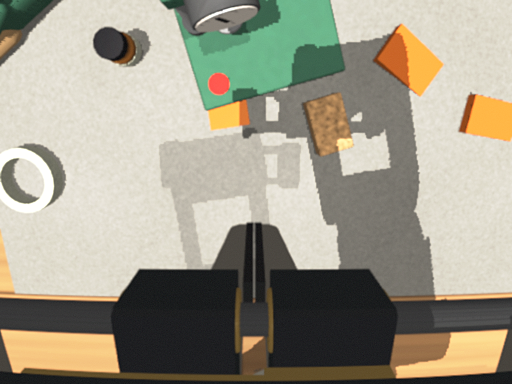

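The job is handed in at about 34 s: the wedge is under the red foot (its back showing at (229,115) in the last picture), the gauge measured 0.0018 rad from level after a press of about 9 N on the blue pad, and the arm is clear; the verdict itself was not shown.

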